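# Fit the nested filter lids, then hold the outer lid off

### The arm

A 7-joint arm with a two-finger parallel gripper is mounted at the origin on the work surface. World frame = base frame: x ahead of the robot, y to its left, z up, the work surface at z = 0. Lengths are in m, angles in rad, forces in N, time in s.
With the tool pointing down it reaches from about 0.4 to 0.85 m from the base axis. Payload 10.4 kg.
Tool frame: the origin (TCP) lies between the finger pads; the fingertips stand ahead of it and the grasp point (between the pads) lies 5 mm behind it (manip.tip_extent is the z of the fingertips in the tool frame, in m); z points along the fingers, y is the line along which they close (so a half turn about z gives the same grasp; the last joint's range is limited). The gripper opens to 85 mm and grips with 20 to 120 N. Pads are 22 mm wide; open, the fingers measure 114 mm over their backs; the gripper's body (76 mm by 85 mm) begins 54 mm behind the grasp point. The pads swing forward as they close: fully open they stand 13 mm farther back than shut.
Start: joints at [-1.254, 0.332, -0.065, 1.46, 0.022, 1.35, -0.088], TCP at [0.208, 0.589, 0.245] pointing down, gripper open.
Joint ranges: [-2.6, 2.6], [-0.5, 2.12], [-1.47, 1.34], [0.16, 2.42], [-1.27, 4.41], [0.06, 2.06], [-2.6, 2.6]. Speed limits (rad/s): [2.22, 2.22, 2.79, 2.79, 3.14, 3.14, 3.14].

### API

Orientations are given as a unit quaternion [x, y, z, w].
In Python, from workcell import status, viewer, manip gives the robot as it stands.
- The arm moves only by the tool play_rows, never from a script. Its argument "plan" is one flat list of numbers, 7 for each row, row after row: the turn, a rotation vector about the tool's x, y, z in degrees, then the shift along the tool's x, y, z in m, then the opening, from 0 (shut) to 1 (fully open). In form: [ax, ay, az, dx, dy, dz, grip, ax, ay, az, dx, dy, dz, grip, ...]. A call has 1 to 20 rows; each row is the pose to reach, as a shift and turn from the pose commanded when the call began, along the tool's axes at that moment; what a row does not reach only later rows make up. A row lasts 1/8 s, in which the tool goes at most 62.5 mm and 10.7 degrees, less where a joint would pass 70% of its speed; a pose out of reach is approached as far as the arm can. A call with a gripper value outside its range is refused whole. The fingers move at their own pace and stop on an object; "squeeze" is the grip in N (left out, the last holds). Time passes only in rows, so rows that repeat a pose let the fingers close. It gives the time, the measured TCP pose, the force, the opening and the grip force at its end, in the units of the state.
- status.get_obs(): the state, without advancing time (a new reading comes with each control period).
- viewer.camera(name): name is "scene" or "top" or "wrist"; returns the picture (400x640x3 uint8, red, green, blue); there is no depth.
- viewer.camera_model(name): a dict with "fx", "fy", "cx", "cy" (pixels), "R" (3x3) and "t" (3): a world point X has camera coordinates R X + t. Camera axes: x right, y down, z forward; pixel columns grow to the right and rows downward; lengths in m; the calibration is good to about 2 mm. A picture is of the moment at which its call begins: read the wrist's pose just before it. camera_model takes no time and is no camera call; for the wrist camera it gives the pose at the moment of the call.
- manip.hand_in(): hands the job in; it is judged then, once.
The state is a dict: "clock": time; "joint_pos": joint angles; "joint_velocities": joint speeds; "tau": joint torques, N m; "position": TCP position; "ee_rot": TCP orientation; "ft_force": force on the tool from outside, world axes, zero at the start; "torque": the same for the moment, N m; "grip_width": opening from 0.0 (shut) to 1.0 (fully open); "grasp_force": force on a finger pad.
Only numpy, scipy, OpenCV 4.12 (cv2) and the standard library are available. Lean on these libraries where they do the work, as an engineer would, in place of code of your own. Each camera call takes 0.05 s, during which the arm holds its last target. There are 200 camera calls.

### The job

On this radio desk, pick up the nested pair of lids from the black mat by the inner lid's square knob, lower it onto the open filter box without dropping it, until the inner lid is fully seated and square with the box, and let go. Then take the outer lid alone by its square collar and lift it straight up about 8 cm, leaving the inner lid seated and undisturbed, so that the trimmers in it can be reached. Finish while still holding the outer lid level above the box, and leave the mouse, the morse key and the drink can where they are.

Things in the scene. Friction and masses are not known exactly. Their poses are not given: they have to be found in the camera images.
- inner_knob (a point): Inner lid, loose, 0.14-0.28 kg: plate 134 x 104 x 4 mm, centring block 114 x 84 mm, 10 mm deep, under it, and an upright black knob 20 x 20 mm square that stands 30 mm out of the outer lid's collar. Point: on the knob's axis, 15 mm below its top, 55 mm above the block's underside; 45 mm above box_mouth when fully seated. x along the 134 mm side, z up; half turn alike. Starts on the mat under the outer lid.
- outer_collar (a point): Outer lid, loose, 0.14-0.28 kg, 146 x 116 mm: 4 mm plate lying unfastened on the inner lid's plate (rides along when the knob is lifted), skirt to 10 mm below it with 2 mm play round the inner lid; on top a square collar 46 x 46 mm (inside 38), 22 mm high, the knob passing through. Point: collar's centre, 11 mm above the plate's top face, 26 mm below inner_knob while nested. x along the 146 mm side, z up.
- box_mouth (a point): Mouth of the filter box, fixed to the desk: open grey-painted metal box 128 x 98 mm, 55 mm high, walls 5 mm (mouth 118 x 88 mm, 2 mm play on each side of the inner lid's block), a brass connector in each short side, coils inside. Point: centre of the mouth, level with the rim. x along the 128 mm side, z up. The lid's long side goes along the box's long side, either way round.
- mat: Black rubber mat 180 x 150 x 4 mm, fixed to the desk, on which the nested lids start. Origin: centre of its underside.
- mouse: Computer mouse, black, about 105 x 60 x 35 mm, bystander. Origin: centre of its underside.
- paddle_key: Morse paddle key, dark steel base 85 x 70 mm, about 40 mm high, bystander. Origin: centre of its underside.
- drink_can: Drink can, diameter 66 mm, 115 mm high, bystander. Origin: centre of its underside.
There are look-alikes about, which are no part of the job. Leave any white look-alike of the part that bears inner_knob alone.

How it is judged:
On the way, in this order (a step that is already met when the one before it is completed fails the run):
1. both lids, nested, are lifted off the mat by the knob (height (world z) of inner_knob above 0.085 m and z of outer_collar in the frame of inner_knob below -0.022 m and contact force between the fingers and inner_lid above 0.5 N and horizontal distance between inner_knob and box_mouth above 0.05 m), for 0.1 s.
2. the nested pair is seated on the box and let go (horizontal distance between inner_knob and box_mouth below 0.005 m and z of inner_knob in the frame of box_mouth between 0.042 and 0.048 m and angle between the x axis of inner_knob and the x axis of box_mouth, either way round below 0.08 rad and angle between inner_knob's own z axis and vertical below 0.04 rad and z of outer_collar in the frame of inner_knob below -0.022 m and contact force between the fingers and inner_lid below 0.1 N), for 0.2 s.
At the end, for the whole second after the job is handed in: Inner lid seated on the box (5 mm, 3 mm in height, 0.08 rad square, level), untouched by the fingers; outer lid held still by the fingers, level within 0.12 rad, 50 to 130 mm above its seated height, within 40 mm of the box centre, touching neither inner lid nor box (horizontal distance between inner_knob and box_mouth below 0.005 m and z of inner_knob in the frame of box_mouth between 0.042 and 0.048 m and angle between the x axis of inner_knob and the x axis of box_mouth, either way round below 0.08 rad and angle between inner_knob's own z axis and vertical below 0.04 rad and contact force between each of the fingers, outer_lid and inner_lid below 0.1 N and z of outer_collar in the frame of box_mouth between 0.069 and 0.149 m and horizontal distance between outer_collar and box_mouth below 0.04 m and angle between outer_collar's own z axis and vertical below 0.12 rad and contact force between the fingers and outer_lid above 0.5 N and contact force between outer_lid and filter_box below 0.1 N and linear speed of each of outer_lid, inner_lid below 0.02 m/s); the arm keeps its last pose, push and grip.
It fails at once if the outer lid comes off (by more than 8 mm) while the inner lid is not seated on the box, or pulls it out of its seat (z of outer_collar in the frame of inner_knob above -0.018 m and (horizontal distance between inner_knob and box_mouth above 0.006 m or z of inner_knob in the frame of box_mouth above 0.049 m or angle between inner_knob's own z axis and vertical above 0.06 rad)).
It fails at once if the lids are dropped: the inner lid falls freely faster than 0.45 m/s (about 10 mm of fall) (linear speed of inner_lid above 0.45 m/s and contact force between the fingers and inner_lid below 0.05 N).
It fails at once if a bystander is moved by more than 20 mm (distance of any of mouse, paddle_key, drink_can from where it was at the start of the episode above 0.02 m).
It also fails if it takes over 56 s, if anything falls off the work surface, if the arm or the gripper's body presses on something with over 40 N, if the wrist force passes 120 N, or if a joint passes its speed limit or range.

## Working session

There is one attempt and no reset: what is moved stays moved. The work goes in short steps, Python scripts to look and compute and a tool call to move; the robot and the scene stay as the last step left them, time stands still between calls to the robot, and variables do not carry over. Pictures are saved under pics/ and viewed, at most 13 in all, crops included, and the job is handed in when it is done.

Besides the shell and the picture viewer there is one more tool, called after ">>>" by a JSON object that holds its "method" and its "body". play_rows: Moves the arm, as the interface text tells. Its arguments: {"type":"object","properties":{"plan":{"type":"array","items":{"type":"number"}},"squeeze":{"type":"number"}},"required":["plan"]}

```bash
mkdir -p pics; ls
python3 - <<'E'
from workcell import status, viewer, manip
import cv2
o=status.get_obs();print({k:o[k] for k in('clock','position','ee_rot','grip_width','ft_force')},manip.tip_extent)
for n in('scene','top'):
    cv2.imwrite(f'pics/{n}0.png',viewer.camera(n)[:,:,::-1]); m=viewer.camera_model(n);print(n,m)
E
```

```text
pics
{'clock': 0.0, 'position': array([0.20822566, 0.58892792, 0.24451204]), 'ee_rot': array([ 1.69114391e-01,  9.85596176e-01, -7.01840251e-04, -8.71524267e-05]), 'grip_width': 0.9980743973134931, 'ft_force': array([ 1.48483767, -0.48214672,  0.06742581])} 0.014
scene {'fx': 381.2555787653282, 'fy': 381.2555787653282, 'cx': 319.55624640539355, 'cy': 198.30088488045266, 'R': array([[ 0.7814504 ,  0.62392278, -0.00745901],
       [ 0.39051524, -0.49836587, -0.77403444],
       [-0.48665503,  0.60195666, -0.63309956]]), 't': array([-0.47884241, -0.17582671,  1.33031122])}
top {'fx': 404.36006888909776, 'fy': 404.36006888909776, 'cx': 318.86305456965, 'cy': 202.7269172329657, 'R': array([[-0.01962483, -0.99969262,  0.01515026],
       [-0.99718954,  0.01847534, -0.07260642],
       [ 0.0723042 , -0.01653257, -0.9972456 ]]), 't': array([0.00524939, 0.59436638, 1.32789468])}
```

View pics/scene0.png

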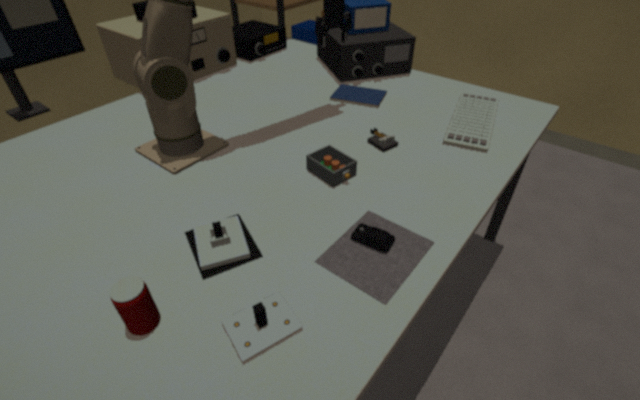

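View pics/top0.png

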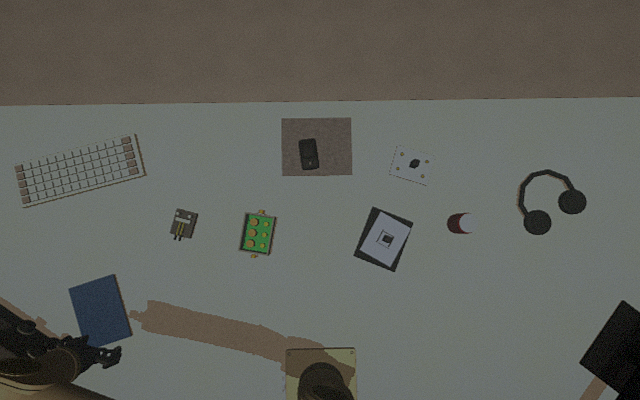

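Candidates for the wanted knob are the nested pair on the black mat (top (386,239), scene (217,230)) and the flat white plate with a knob but no mat or collar (top (414,163), scene (260,315)). I choose the pair on the mat. The box is at top (258,233), the mouse at (309,153), the key at (184,224) and the can at (459,223).

```bash
cat > h.py <<'E'
import numpy as np, cv2
from workcell import status, viewer, manip
from scipy.spatial.transform import Rotation as Ro
def ray(m,px,z):
    px=np.atleast_2d(px).astype(float)
    d=np.c_[(px[:,0]-m['cx'])/m['fx'],(px[:,1]-m['cy'])/m['fy'],np.ones(len(px))]@m['R']
    c=-m['R'].T@m['t']
    return c+d*((z-c[2])/d[:,2])[:,None]
def rect(P):  # world xy points -> centre, sizes, yaw (deg, of long side, mod 180)
    b=cv2.boxPoints(cv2.minAreaRect((P[:,:2]*1000).astype(np.float32)))
    e=b[1]-b[0],b[2]-b[1]; e=sorted(e,key=np.linalg.norm)
    return b.mean(0),[np.linalg.norm(x) for x in e],np.degrees(np.arctan2(e[1][1],e[1][0]))%180
def blob(mask,seed=None):
    cs=cv2.findContours(mask.astype(np.uint8),0,cv2.CHAIN_APPROX_NONE)[0]
    if seed is not None: cs=[c for c in cs if cv2.pointPolygonTest(c,seed,False)>=0] or cs
    return max(cs,key=cv2.contourArea)[:,0,:]
E
python3 - <<'E'
from h import *
im=cv2.imread('pics/top0.png');m=viewer.camera_model('top');g=im.max(2)
print([g[y,x] for x,y in((386,225),(372,250),(365,215),(386,239),(345,239))])
w=np.zeros_like(g);w[200:280,345:420]=1
k=blob((g<65)&(w>0));print('mat',len(k),rect(ray(m,k,.004)))
hsv=cv2.cvtColor(im,cv2.COLOR_BGR2HSV)
w=np.zeros_like(g);w[205:262,235:280]=1
b=blob((g<90)&(w>0)); print('box',rect(ray(m,b,.055)))
gm=blob((hsv[...,1]>120)&(w>0)); print('green',rect(ray(m,gm,.03)))
print('knob',ray(m,(386,239),.074),'box',ray(m,(258,233),.055), 'can',ray(m,(462,223),.1))
c=np.hstack([cv2.resize(im[200:275,x:x+75],(400,400),interpolation=2) for x in(348,221)])
cv2.imwrite('pics/crop1.png',cv2.convertScaleAbs(c,alpha=1.5))
E
```

```text
[np.uint8(122), np.uint8(124), np.uint8(117), np.uint8(48), np.uint8(116)]
mat 299 (array([ 470.37283, -219.79895], dtype=float32), [np.float32(147.84006), np.float32(179.04892)], np.float32(157.0969))
box (array([503.63544, 193.32312], dtype=float32), [np.float32(103.274864), np.float32(141.12915)], np.float32(169.30524))
green (array([496.4784 , 199.25682], dtype=float32), [np.float32(78.43332), np.float32(114.476036)], np.float32(170.52344))
knob [[ 0.4704268  -0.21739371  0.074     ]] box [[0.49757249 0.19292724 0.055     ]] can [[ 0.51634263 -0.45413399  0.1       ]]
```

View pics/crop1.png

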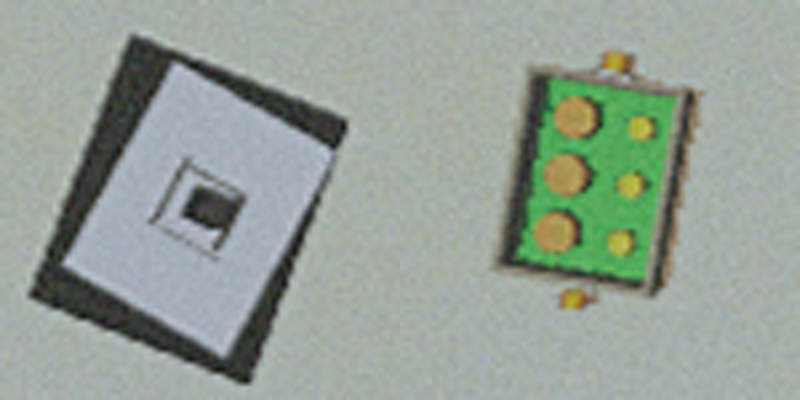

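The crop confirms it: a light lid with a square collar and dark knob on the black mat, knob at about top (386.5,238.4), and the open box beside it. Next I check the wrist camera mounting and plan a look over the box.

```bash
cat >> h.py <<'E'
def go(x=None,y=None,z=None,yaw=None,tilt=True):
    """numbers for a move to TCP x,y,z with tool y axis at yaw deg (world), pointing straight down"""
    o=status.get_obs();R=Ro.from_quat(o['ee_rot']);p=o['position']
    t=np.array([p[i] if v is None else v for i,v in enumerate((x,y,z))])
    Y=R.as_matrix()[:,1]; a=np.radians(yaw) if yaw is not None else np.arctan2(Y[1],Y[0])
    yv=np.array([np.cos(a),np.sin(a),0]);zv=np.array([0,0,-1.]);G=Ro.from_matrix(np.c_[np.cross(yv,zv),yv,zv])
    print('t',o['clock'],'p',p.round(4),'yawY',np.degrees(np.arctan2(Y[1],Y[0])).round(2),'w',round(o['grip_width'],3),'turn',(R.inv()*G).as_rotvec(degrees=True).round(2),'shift',R.inv().apply(t-p).round(4))
E
python3 - <<'E'
from h import *
m=viewer.camera_model('wrist');o=status.get_obs();R=Ro.from_quat(o['ee_rot'])
c=-m['R'].T@m['t'];print('cam in tool',R.inv().apply(c-o['position']),'view dir',R.inv().apply(m['R'][2]),'right',R.inv().apply(m['R'][0]),m['fx'])
go(.497,.193,.245,-10)
go(.497,.193,.245,-10+180)
E
```

```text
cam in tool [ 0.06919351  0.00034219 -0.12779421] view dir [-0.27445703 -0.00099654  0.96159885] right [-6.84161673e-04  9.99999412e-01  8.41061501e-04] 346.2087997646294
t 0.1 p [0.2082 0.589  0.2446] yawY 70.53 w 1.001 turn [-6.000e-02  5.000e-02  8.053e+01] shift [-0.4042 -0.2771 -0.    ]
t 0.1 p [0.2082 0.589  0.2446] yawY 70.53 w 1.001 turn [-6.000e-02 -6.000e-02 -9.947e+01] shift [-0.4042 -0.2771 -0.    ]
```

>>> {"method": "play_rows", "body": {"plan": [0,0,80.5,-0.404,-0.277,0,1,0,0,80.5,-0.404,-0.277,0,1,0,0,80.5,-0.404,-0.277,0,1,0,0,80.5,-0.404,-0.277,0,1,0,0,80.5,-0.404,-0.277,0,1,0,0,80.5,-0.404,-0.277,0,1,0,0,80.5,-0.404,-0.277,0,1,0,0,80.5,-0.404,-0.277,0,1,0,0,80.5,-0.404,-0.277,0,1,0,0,80.5,-0.404,-0.277,0,1,0,0,80.5,-0.404,-0.277,0,1,0,0,80.5,-0.404,-0.277,0,1]}}

```text
clock: 1.6
position: [0.4963, 0.1945, 0.2452]
ee_rot: [0.765, 0.644, -0.0, -0.0]
ft_force: [-0.2, -0.7, 0.5]
grip_width: 1.002
grasp_force: 0.0
```

Run:
```python
from h import *
m=viewer.camera_model('wrist');im=viewer.camera('wrist')[:,:,::-1];cv2.imwrite('pics/w1.png',im)
np.savez('w1.npz',**m)
go(.470,-.217,.245,-28.4)
```

```text
t 1.65 p [0.4965 0.1943 0.2453] yawY -9.87 w 0.994 turn [-1.000e-02 -1.000e-02  1.853e+01] shift [-4.097e-01  4.440e-02  2.000e-04]
```

View pics/w1.png

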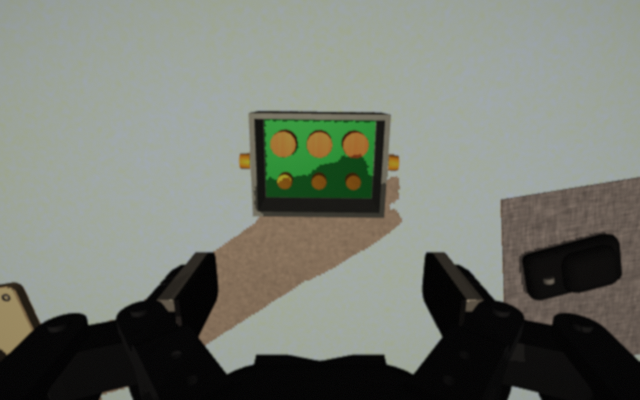

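The box is seen whole: rim about (251..388, 113..216), with a dark inside edge. I'll measure the mouth from an enlarged crop.

Run:
```python
from h import *
im=cv2.imread('pics/w1.png');m=dict(np.load('w1.npz'))
c=cv2.resize(im[105:225,240:400],(800,600),interpolation=2);cv2.imwrite('pics/w1c.png',cv2.convertScaleAbs(c,alpha=1.8))
g=im.astype(int)
print('row160',[tuple(g[160,x]) for x in list(range(246,268,2))+list(range(370,394,2))])
print('col300',[tuple(g[y,300]) for y in list(range(107,126,1))+list(range(195,221,2))])
```

```text
row160 [(np.int64(35), np.int64(140), np.int64(163)), (np.int64(39), np.int64(136), np.int64(154)), (np.int64(87), np.int64(121), np.int64(127)), (np.int64(99), np.int64(115), np.int64(119)), (np.int64(92), np.int64(107), np.int64(111)), (np.int64(43), np.int64(51), np.int64(52)), (np.int64(16), np.int64(19), np.int64(19)), (np.int64(16), np.int64(19), np.int64(19)), (np.int64(18), np.int64(20), np.int64(21)), (np.int64(30), np.int64(49), np.int64(34)), (np.int64(49), np.int64(125), np.int64(42)), (np.int64(52), np.int64(138), np.int64(40)), (np.int64(56), np.int64(131), np.int64(51)), (np.int64(46), np.int64(71), np.int64(51)), (np.int64(21), np.int64(23), np.int64(24)), (np.int64(21), np.int64(23), np.int64(24)), (np.int64(22), np.int64(24), np.int64(24)), (np.int64(56), np.int64(65), np.int64(68)), (np.int64(91), np.int64(105), np.int64(109)), (np.int64(94), np.int64(109), np.int64(112)), (np.int64(65), np.int64(105), np.int64(128)), (np.int64(31), np.int64(117), np.int64(160)), (np.int64(29), np.int64(119), np.int64(163))]
col300 [(np.int64(150), np.int64(168), np.int64(161)), (n
[... 695 characters left out ...]
(64), np.int64(155), np.int64(57)), (np.int64(64), np.int64(154), np.int64(56)), (np.int64(63), np.int64(154), np.int64(56)), (np.int64(24), np.int64(71), np.int64(18)), (np.int64(29), np.int64(56), np.int64(28)), (np.int64(23), np.int64(26), np.int64(26)), (np.int64(22), np.int64(25), np.int64(26)), (np.int64(21), np.int64(24), np.int64(24)), (np.int64(21), np.int64(24), np.int64(25)), (np.int64(23), np.int64(26), np.int64(26)), (np.int64(23), np.int64(25), np.int64(26)), (np.int64(29), np.int64(35), np.int64(35)), (np.int64(47), np.int64(55), np.int64(57)), (np.int64(53), np.int64(62), np.int64(67)), (np.int64(78), np.int64(96), np.int64(114)), (np.int64(86), np.int64(107), np.int64(127))]
```

View pics/w1c.png

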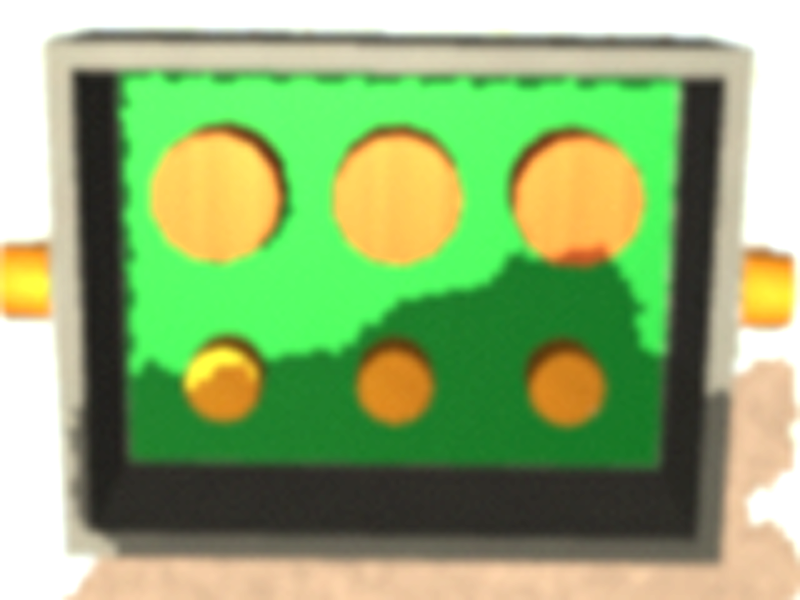

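Run:
```python
from h import *
m=dict(np.load('w1.npz'))
for q in ([(74,72),(724,78),(697,536),(89,529)],[(48,42),(749,50),(719,560),(68,553)]):
    px=(np.array(q)+.5)/5-.5+[240,105];P=ray(m,px,.055);print(P.mean(0).round(4),rect(P),np.linalg.norm(np.diff(P,axis=0),axis=1).round(4),[np.degrees(np.arctan2(*(P[b]-P[a])[1::-1])).round(2) for a,b in((0,1),(3,2))])
```

```text
[0.4971 0.2016 0.055 ] (array([497.01932, 201.6773 ], dtype=float32), [np.float32(86.78707), np.float32(117.66151)], np.float32(169.42484)) [0.1168 0.0868 0.1177] [np.float64(-10.4), np.float64(-10.58)]
[0.4971 0.2017 0.055 ] (array([497.13297, 201.65604], dtype=float32), [np.float32(96.60542), np.float32(126.490135)], np.float32(169.4684)) [0.1254 0.0966 0.1265] [np.float64(-10.52), np.float64(-10.53)]
```

>>> {"method": "play_rows", "body": {"plan": [0,0,18.5,-0.41,0.044,0,1,0,0,18.5,-0.41,0.044,0,1,0,0,18.5,-0.41,0.044,0,1,0,0,18.5,-0.41,0.044,0,1,0,0,18.5,-0.41,0.044,0,1,0,0,18.5,-0.41,0.044,0,1,0,0,18.5,-0.41,0.044,0,1,0,0,18.5,-0.41,0.044,0,1,0,0,18.5,-0.41,0.044,0,1,0,0,18.5,-0.41,0.044,0,1]}}

```text
clock: 2.9
position: [0.4697, -0.2165, 0.2452]
ee_rot: [0.859, 0.513, 0.0, -0.0]
ft_force: [-0.4, 0.4, 0.3]
grip_width: 0.998
grasp_force: 0.0
```

Run:
```python
from h import *
m=viewer.camera_model('wrist');im=viewer.camera('wrist')[:,:,::-1];cv2.imwrite('pics/w2.png',im)
np.savez('w2.npz',**m);go()
c=cv2.resize(im[80:250,220:420],(800,600*680//600*600//680),interpolation=2) if 0 else cv2.resize(im[85:235,220:420],(800,600),interpolation=2)
cv2.imwrite('pics/w2c.png',cv2.convertScaleAbs(c,alpha=1.5))
```

```text
t 2.95 p [ 0.4696 -0.2166  0.2452] yawY -28.34 w 1.0 turn [-0.01 -0.03 -0.  ] shift [0. 0. 0.]
```

View pics/w2c.png

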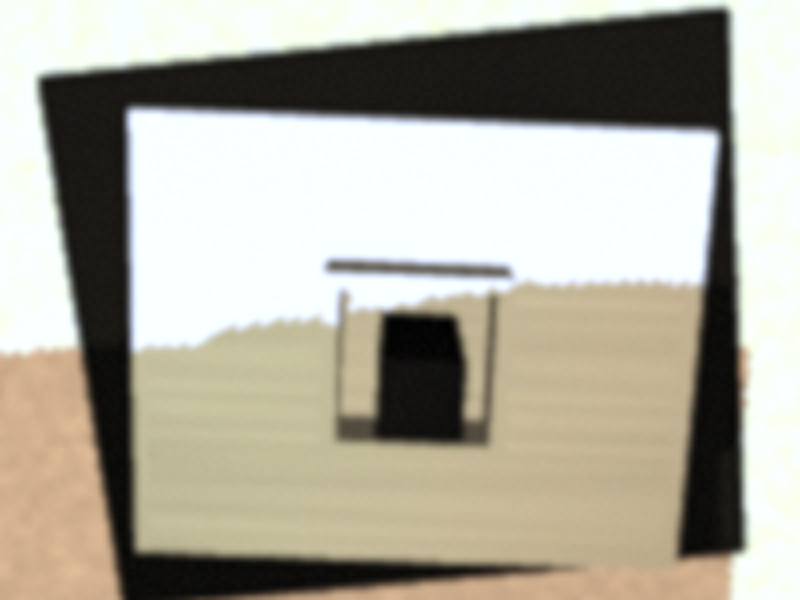

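The crop shows the lid corners at about (127,107), (719,130), (681,566), (134,551), and the knob's top face about (380..463, 358..439) in crop pixels (4x, origin (220,85)).

Run:
```python
from h import *
m=dict(np.load('w2.npz'))
for z,q in ((.022,[(127,107),(719,130),(681,566),(134,551)]),(.074,[(380,357),(464,361),(462,440),(378,437)])):
    px=(np.array(q)+.5)/4-.5+[220,85];P=ray(m,px,z);print(P.mean(0).round(4),rect(P),np.linalg.norm(np.diff(P,axis=0),axis=1).round(4),[np.degrees(np.arctan2(*(P[b]-P[a])[1::-1])).round(2) for a,b in((0,1),(3,2))])
go(.470,-.217,.061,-29.5)
```

```text
[ 0.4714 -0.222   0.022 ] (array([ 471.44977, -221.676  ], dtype=float32), [np.float32(116.37837), np.float32(147.7041)], np.float32(149.9637)) [0.1463 0.1151 0.1477] [np.float64(-30.53), np.float64(-30.04)]
[ 0.4718 -0.2229  0.074 ] (array([ 471.88342, -222.84732], dtype=float32), [np.float32(18.321043), np.float32(19.007364)], np.float32(149.51172)) [0.0186 0.0181 0.0189] [np.float64(-31.15), np.float64(-30.49)]
t 2.95 p [ 0.4696 -0.2166  0.2452] yawY -28.34 w 1.0 turn [-0.01 -0.03  1.16] shift [-0.0002  0.0005  0.1842]
```

>>> {"method": "play_rows", "body": {"plan": [0,0,2.1,-0.004,0.0045,0.05,0.8,0,0,2.1,-0.004,0.0045,0.1,0.8,0,0,2.1,-0.004,0.0045,0.14,0.8,0,0,2.1,-0.004,0.0045,0.165,0.8,0,0,2.1,-0.004,0.0045,0.175,0.7,0,0,2.1,-0.004,0.0045,0.18,0.6,0,0,2.1,-0.004,0.0045,0.1835,0.5,0,0,2.1,-0.004,0.0045,0.1835,0.5]}}

```text
clock: 3.95
position: [0.4717, -0.2236, 0.0623]
ee_rot: [0.868, 0.496, 0.0, 0.0]
ft_force: [0.1, 0.5, -0.2]
grip_width: 0.503
grasp_force: 0.0
```

Run:
```python
from h import *
m=viewer.camera_model('wrist');im=viewer.camera('wrist')[:,:,::-1]
cv2.imwrite('pics/w3.png',cv2.convertScaleAbs(im,alpha=1.5));go(.4716,-.2225,.0615,-30.4);print(manip.tip_extent,status.get_obs()['ft_force'])
```

```text
t 4.0 p [ 0.4717 -0.2236  0.0623] yawY -30.56 w 0.501 turn [ 0.04 -0.03 -0.16] shift [ 0.001  -0.0006  0.0008]
0.014 [-0.50002141 -0.26590227 -0.77835833]
```

View pics/w3.png

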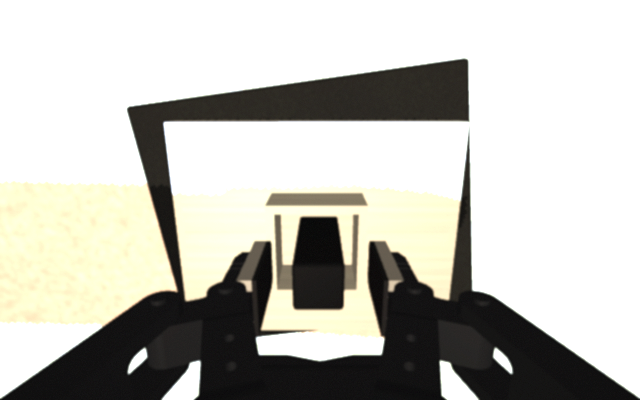

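The knob, at columns 292–343, sits centred between the pads (inner faces about 268 and 370), above the collar. I close and lift a little.

>>> {"method": "play_rows", "body": {"plan": [0,0,0,0,0,0,0,0,0,0,0,0,0,0,0,0,0,0,0,0,0,0,0,0,0,0,0,0,0,0,0,0,0,0,0,0,0,0,0,0,-0.01,0,0,0,0,0,0,-0.03,0,0,0,0,0,0,-0.05,0,0,0,0,0,0,-0.08,0,0,0,0,0,0,-0.08,0], "squeeze": 70}}

```text
clock: 5.25
position: [0.4722, -0.224, 0.1434]
ee_rot: [0.869, 0.496, 0.001, 0.001]
ft_force: [0.9, 0.2, -5.7]
grip_width: 0.224
grasp_force: 70.2
```

Run:
```python
from h import *
m=viewer.camera_model('wrist');im=viewer.camera('wrist')[:,:,::-1]
cv2.imwrite('pics/w4.png',cv2.convertScaleAbs(im,alpha=1.5));np.savez('w4.npz',**m)
o=status.get_obs();print(o['ft_force'],o['torque'],o['grasp_force'],o['ee_rot'])
go(.497,.2017,.160,-10.5)
```

```text
[-0.51145478 -0.25460676 -6.28777233] [-0.00687222  0.02173616 -0.01609811] 70.16704559326172 [8.68435242e-01 4.95802189e-01 6.31906883e-04 1.45774813e-04]
t 5.3 p [ 0.4715 -0.2235  0.142 ] yawY -30.55 w 0.215 turn [  0.06  -0.05 -20.05] shift [ 0.3791 -0.1941 -0.0178]
```

View pics/w4.png

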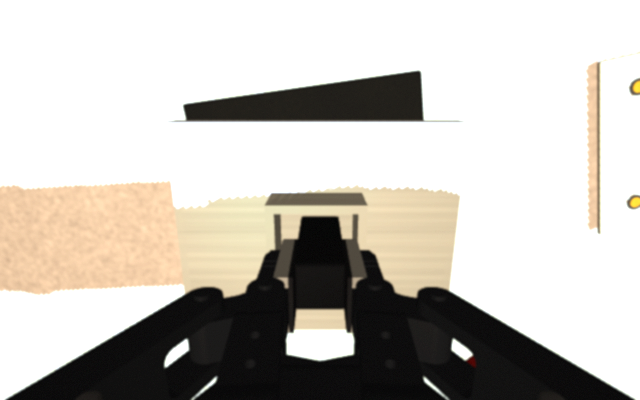

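The pair is lifted nested and level: the lid edge stays at row 121, square with the gripper. I carry it above the box.

>>> {"method": "play_rows", "body": {"plan": [0,0,-2,0.02,-0.01,-0.02,0,0,0,-4,0.055,-0.028,-0.02,0,0,0,-6,0.095,-0.048,-0.02,0,0,0,-8,0.135,-0.069,-0.02,0,0,0,-10,0.175,-0.09,-0.02,0,0,0,-12,0.215,-0.11,-0.02,0,0,0,-14,0.255,-0.131,-0.02,0,0,0,-16,0.295,-0.151,-0.02,0,0,0,-18,0.335,-0.172,-0.02,0,0,0,-20,0.362,-0.186,-0.02,0,0,0,-20,0.375,-0.192,-0.02,0,0,0,-20,0.3785,-0.194,-0.02,0,0,0,-20,0.3785,-0.194,-0.02,0,0,0,-20,0.3785,-0.194,-0.02,0]}}

```text
clock: 7.05
position: [0.497, 0.1996, 0.1619]
ee_rot: [0.77, 0.638, -0.0, 0.0]
ft_force: [-0.1, -0.4, -5.4]
grip_width: 0.226
grasp_force: 70.1
```

Run:
```python
from h import *
m=dict(np.load('w4.npz'))
P=ray(m,[(296,262),(344,262),(346,308),(294,308)],.1538)
print('knob in tool at w4',Ro.from_quat([.868435,.495802,.0006,.0001]).inv().apply(P.mean(0)-[.4715,-.2235,.142]),np.linalg.norm(np.diff(P,axis=0),axis=1))
go(.497,.2009,.160,-10.5);o=status.get_obs();print(o['ft_force'],o['torque'])
m=viewer.camera_model('wrist');im=viewer.camera('wrist')[:,:,::-1]
cv2.imwrite('pics/w5.png',cv2.convertScaleAbs(im,alpha=1.5))
```

```text
knob in tool at w4 [ 0.00091222  0.00125266 -0.01179819] [0.01791585 0.0196998  0.0202172 ]
t 7.05 p [0.497  0.1996 0.1619] yawY -10.69 w 0.226 turn [ 0.01  0.01 -0.19] shift [ 0.0013 -0.0002  0.0019]
[-0.06164911 -0.40433221 -5.44712755] [0.03185441 0.00584548 0.04593598]
```

>>> {"method": "play_rows", "body": {"plan": [0,0,0,0.001,0,0.015,0,0,0,0,0.001,0,0.03,0,0,0,0,0.001,0,0.042,0,0,0,0,0.001,0,0.042,0,0,0,0,0.001,0,0.042,0]}}

```text
clock: 7.72
position: [0.4972, 0.2019, 0.12]
ee_rot: [0.769, 0.639, 0.0, 0.0]
ft_force: [-0.5, -0.1, -4.6]
grip_width: 0.219
grasp_force: 70.1
```

Run:
```python
from h import *
go(.497,.2009,.103,-10.5);o=status.get_obs();print(o['ft_force'],o['torque'])
viewer.camera('top');im=viewer.camera('scene')[:,:,::-1]
go(.497,.2009,.103,-10.5)
cv2.imwrite('pics/s6.png',cv2.convertScaleAbs(cv2.resize(im[110:220,270:400],(780,660//660*600),interpolation=2),alpha=1.5))
```

```text
t 7.725 p [0.4972 0.2019 0.12  ] yawY -10.58 w 0.219 turn [ 0.02 -0.01 -0.08] shift [-0.0011  0.      0.017 ]
[-0.52415388 -0.14115262 -4.59374384] [ 0.05149945  0.00636933 -0.00024532]
t 7.825 p [0.4973 0.2021 0.1203] yawY -10.57 w 0.217 turn [ 0.04 -0.04 -0.07] shift [-0.0013 -0.0001  0.0173]
```

View pics/s6.png

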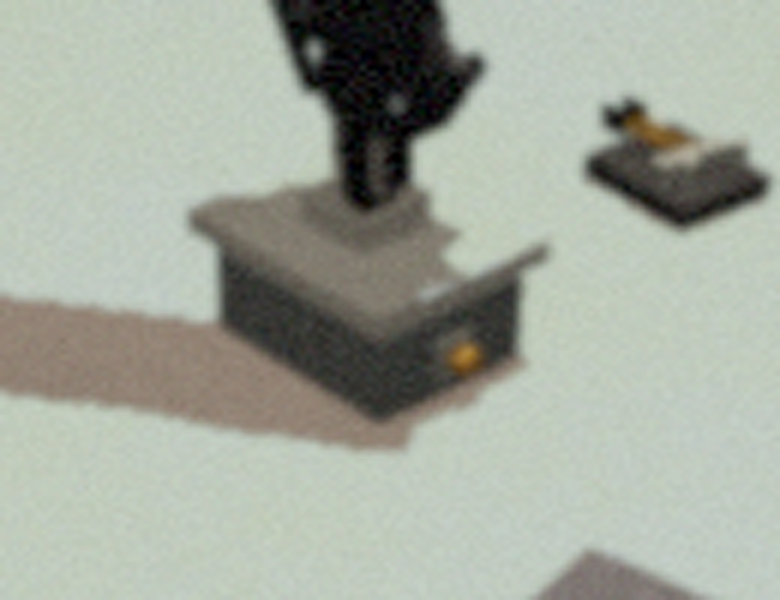

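The lid hangs level and aligned just above the box. I lower it gently.

>>> {"method": "play_rows", "body": {"plan": [0,0,0,-0.001,0,0.003,0,0,0,0,-0.001,0,0.006,0,0,0,0,-0.001,0,0.009,0,0,0,0,-0.001,0,0.011,0,0,0,0,-0.001,0,0.012,0]}}

```text
clock: 8.45
position: [0.4967, 0.2009, 0.1076]
ee_rot: [0.769, 0.639, -0.0, -0.0]
ft_force: [0.4, 0.4, -5.7]
grip_width: 0.219
grasp_force: 70.1
```

>>> {"method": "play_rows", "body": {"plan": [0,0,0,0,0,0.0015,0,0,0,0,0,0,0.003,0,0,0,0,0,0,0.004,0,0,0,0,0,0,0.005,0,0,0,0,0,0,0.005,0]}}

```text
clock: 9.07
position: [0.4968, 0.201, 0.1033]
ee_rot: [0.769, 0.639, 0.0, -0.0]
ft_force: [-4.5, -2.0, 3.4]
grip_width: 0.219
grasp_force: 71.5
```

Contact of about 9 N at the seated height. I let go.

>>> {"method": "play_rows", "body": {"plan": [0,0,0,0,0,0,0.6,0,0,0,0,0,0,0.6,0,0,0,0,0,0,0.6,0,0,0,0,0,0,0.6,0,0,0,0,0,0,0.6]}}

```text
clock: 9.7
position: [0.4968, 0.201, 0.1028]
ee_rot: [0.769, 0.639, 0.0, -0.0]
ft_force: [-0.4, -0.2, -0.2]
grip_width: 0.599
grasp_force: 0.0
```

Run:
```python
from h import *
m=viewer.camera_model('wrist');im=viewer.camera('wrist')[:,:,::-1]
cv2.imwrite('pics/w7.png',cv2.convertScaleAbs(im,alpha=1.5));np.savez('w7.npz',**m)
go();o=status.get_obs();print(o['ft_force'])
```

```text
t 9.75 p [0.4968 0.201  0.1028] yawY -10.57 w 0.598 turn [ 0.   -0.01  0.  ] shift [0. 0. 0.]
[-0.07887581 -0.43389219  1.08103353]
```

View pics/w7.png

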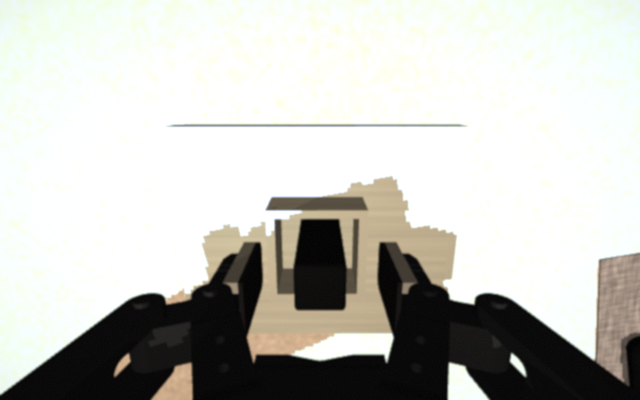

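The lid is seated and level (edge at row 125, 169–466), with the knob (295–346) free inside the collar (266–367). Next I locate the collar and descend.

Run:
```python
from h import *
m=dict(np.load('w7.npz'));o=status.get_obs();R=Ro.from_quat(o['ee_rot'])
print('collar edge in tool',R.inv().apply(ray(m,[(265.5,210),(367.5,210)],.085)-o['position']).round(4))
print('knob',R.inv().apply(ray(m,[(320,264.5),(320,309.5)],.115)-o['position']).round(4))
```

```text
collar edge in tool [[ 0.0219 -0.0236  0.0178]
 [ 0.0218  0.0216  0.0178]]
knob [[ 0.0106  0.0005 -0.0122]
 [-0.0084  0.0005 -0.0122]]
```

>>> {"method": "play_rows", "body": {"plan": [0,0,0,-0.0005,-0.0013,0,0.8,0,0,0,-0.0005,-0.0013,0,0.8,0,0,0,-0.0005,-0.0013,0.006,0.8,0,0,0,-0.0005,-0.0013,0.012,0.8,0,0,0,-0.0005,-0.0013,0.018,0.8,0,0,0,-0.0005,-0.0013,0.022,0.8,0,0,0,-0.0005,-0.0013,0.024,0.8,0,0,0,-0.0005,-0.0013,0.024,0.8]}}

```text
clock: 10.75
position: [0.4954, 0.2007, 0.0787]
ee_rot: [0.769, 0.639, -0.0, -0.0]
ft_force: [0.5, 0.1, 0.8]
grip_width: 0.8
grasp_force: 0.0
```

>>> {"method": "play_rows", "body": {"plan": [0,0,0,0,0,0,0.62,0,0,0,0,0,0,0.58,0,0,0,0,0,0,0.56,0,0,0,0,0,0,0.54,0,0,0,0,0,0,0.45,0,0,0,0,0,0,0.4,0,0,0,0,0,0,0.4], "squeeze": 25}}

```text
clock: 11.62
position: [0.4954, 0.2008, 0.079]
ee_rot: [0.769, 0.639, 0.0, -0.0]
ft_force: [-1.2, -0.3, 4.4]
grip_width: 0.53
grasp_force: 26.8
```

The collar is gripped. I firm the grip and lift straight up.

>>> {"method": "play_rows", "body": {"plan": [0,0,0,0,0,-0.001,0.4,0,0,0,0,0,-0.001,0.4,0,0,0,0,0,-0.001,0.4,0,0,0,0,0,-0.004,0.4,0,0,0,0,0,-0.008,0.4], "squeeze": 60}}

```text
clock: 12.25
position: [0.4953, 0.2007, 0.087]
ee_rot: [0.769, 0.639, -0.0, -0.0]
ft_force: [-0.6, -0.2, -2.1]
grip_width: 0.521
grasp_force: 61.5
```

Run:
```python
from h import *
go();o=status.get_obs();print(o['ft_force'],o['torque'],o['grasp_force'])
im=viewer.camera('wrist')[:,:,::-1]
cv2.imwrite('pics/w8.png',cv2.convertScaleAbs(im,alpha=1.5))
```

```text
t 12.25 p [0.4953 0.2007 0.087 ] yawY -10.57 w 0.521 turn [-0.01  0.01  0.  ] shift [0. 0. 0.]
[-0.61503953 -0.24856508 -2.05023394] [ 0.02931335  0.02013945 -0.00756043] 61.486380100250244
```

View pics/w8.png

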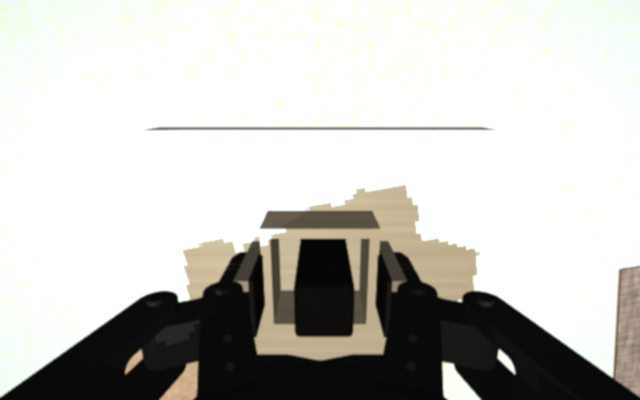

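The force is about 2 N, so only the outer lid is carried. The knob (295–353) stands clear of the collar's inner walls (about 273–368). I lift on.

>>> {"method": "play_rows", "body": {"plan": [0,0,0,0,0,-0.006,0.4,0,0,0,0,0,-0.014,0.4,0,0,0,0,0,-0.024,0.4,0,0,0,0,0,-0.034,0.4,0,0,0,0,0,-0.044,0.4,0,0,0,0,0,-0.054,0.4,0,0,0,0,0,-0.064,0.4,0,0,0,0,0,-0.07,0.4,0,0,0,0,0,-0.072,0.4,0,0,0,0,0,-0.072,0.4,0,0,0,0,0,-0.072,0.4,0,0,0,0,0,-0.072,0.4]}}

```text
clock: 13.8
position: [0.4952, 0.2006, 0.1585]
ee_rot: [0.769, 0.639, -0.0, -0.0]
ft_force: [0.1, -0.2, -2.1]
grip_width: 0.521
grasp_force: 61.6
```

Run:
```python
from h import *
go();o=status.get_obs();print(o['ft_force'],o['grasp_force'])
im=viewer.camera('scene')[:,:,::-1]
cv2.imwrite('pics/s9.png',cv2.convertScaleAbs(cv2.resize(im[90:220,270:400],(600,600),interpolation=2),alpha=1.6))
```

```text
t 13.8 p [0.4952 0.2006 0.1585] yawY -10.57 w 0.521 turn [-0.02  0.01  0.  ] shift [0. 0. 0.]
[ 0.0762548  -0.24034488 -2.11394292] 61.55009150505066
```

View pics/s9.png

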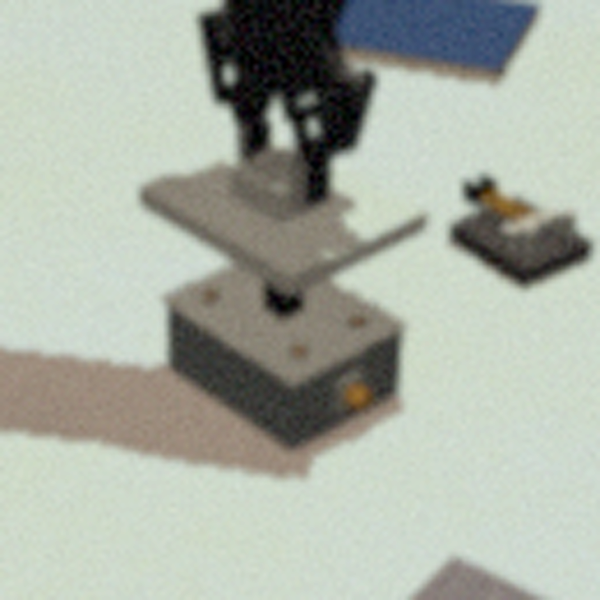

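The outer lid is held level above the box, and the inner lid is seated flush with its knob free below the outer lid.

```bash
python3 -c "
from workcell import manip
print(manip.hand_in())"
```

```text
the job is handed in; nothing more can be done
None
```

The job is handed in, with no verdict returned: in the last picture and readings the inner lid is seated on the filter box and let go, and the gripper holds the outer lid level about 8 cm above its seated height; the mouse, morse key and can were not approached.

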